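# Set a shaker cam to its high spot

### The job

Of the two open shaker drives on the bench, take the one whose disc is not round. Turn its disc slowly by the upright crank knob until the high spot of the rim (the nose of the egg-shaped disc) stands right at that drive's fixed pointer, then let go and leave it there. Do not turn the round disc of the other drive.

Things in the scene. Friction and masses are not known exactly. Their poses are not given: they have to be found in the camera images.
- cam_disc: Egg-shaped flat aluminium disc on a fixed black casing (200 x 170 x 50 mm); turns endlessly either way about an upright axis. Round part 54 mm radius, nose 78 mm. Origin on the axis at the underside, 56 mm above the bench (top 64, hub nut 69 mm); z up, -x to the nose, +x to the knob. Takes about 1.4 N at the knob, does not coast, stays as left. Turn slowly: 4 rad/s is too fast.
- high_spot (a point): The high spot: the tip of the cam disc's nose, on its rim 78 mm from the axis, at the top face (64 mm above the bench). It turns with the disc.
- pointer_tip (a point): Tip of the fixed brass pointer on the cam drive's casing, 83 mm from the disc's axis and aimed at it, top face 64 mm above the bench, no part of it or its block higher. The high spot passes it with a 5 mm gap; the round part of the rim with 29 mm.
- crank_knob (a point): Middle of the upright black crank knob on the cam disc: 18 mm diameter, 42 mm tall (74 to 116 mm above the bench, this point at 95 mm), 44 mm from the axis, on the opposite side from the nose. It turns freely on its own pin, so a gripper holding it can go round without turning.
- round_knob (a point): Middle of the same kind of crank knob on the other drive, whose disc is plainly round (132 mm diameter); that disc must not be turned. Same heights as crank_knob.

How it is judged (in metres and radians):
At the end, for the whole second after the job is handed in: The cam disc's high spot stands at the pointer, within 20 mm of its tip seen from above (about 14 degrees either way), and the disc is at rest (horizontal distance between high_spot and pointer_tip below 0.02 m and angular speed of cam_disc below 0.1 rad/s); the robot touches nothing.
It fails at once if the cam disc is spun faster than 4 rad/s (angular speed of cam_disc above 4 rad/s).
It fails at once if the round disc of the other drive is turned (its knob moves more than 15 mm) (distance of round_knob from where it was at the start of the episode above 0.015 m).
It also fails if it takes over 38 s, if anything falls off the work surface, if the arm or the gripper's body presses on something with over 40 N, if the wrist force passes 120 N, or if a joint passes its speed limit or range.

### The arm

A 6-joint arm with a two-finger parallel gripper is mounted at the origin on the work surface. World frame = base frame: x ahead of the robot, y to its left, z up, the work surface at z = 0. Lengths are in mm, angles in rad, forces in N, time in s.
With the tool pointing down it reaches from about 275 to 725 mm from the base axis. Payload 15.9 kg.
Tool frame: the origin (TCP) lies at the very end of the fingers, on their centre line; the grasp point (between the pads) lies 19 mm behind it; z points along the fingers, y is the line along which they close (so a half turn about z gives the same grasp; the last joint's range is limited). The gripper opens to 85 mm and grips with 20 to 120 N. Pads are 22 mm wide; open, the fingers measure 114 mm over their backs; the gripper's body (76 mm by 85 mm) begins 54 mm behind the grasp point. The pads swing forward as they close: fully open they stand 13 mm farther back than shut.
Start: joints at [1.194, 0.213, -0.034, 1.323, 0, 1.571], TCP at [183.966, 464.911, 231.306] pointing down, gripper open.
Joint ranges: [-2.98, 2.98], [-0.74, 1.72], [-1.14, 1.35], [-2.1, 2.04], [-1.57, 1.44], [-3.14, 3.14]. Speed limits (rad/s): [1.89, 1.89, 2.39, 2.57, 3.14, 3.14].

### API

Orientations are given as a unit quaternion [w, x, y, z].
In Python, from cell import sense, camera, camera_model, workorder gives the robot as it stands.
- The arm moves only by the tool send_rows, never from a script. Its argument "motion" is a list of rows, each an object with "rotation": the turn, a rotation vector about the tool's x, y, z in units of 5 degrees (1.0 is 5 degrees), a list of three; "offset": the shift along the tool's x, y, z in units of 30 mm (1.0 is 30 mm), a list of three; "fingers": the gripper command: -1 is fully open, 1 is shut, values between are in proportion. In form: [{"rotation": [ax, ay, az], "offset": [dx, dy, dz], "fingers": fingers}, ...]. A call has exactly 8 rows; each row shifts and turns the commanded pose from where the row before left it, along the tool's axes as they then stand; what a row does not reach is not made up. A row lasts 1/10 s, in which the tool goes at most 50 mm and 8.59 degrees, less where a joint would pass 70% of its speed; a pose out of reach is approached as far as the arm can. A call is refused whole if a number of a shift passes 1 or a number of a turn 1, either way. A call with a gripper value outside its range is refused whole. The fingers move at their own pace and stop on an object; "squeeze" is the grip in N (left out, the last holds). Time passes only in rows, so rows that do not move let the fingers close, or fill a call up. It gives the time, the measured TCP pose, the force, the opening and the grip force at its end, in the units of the state.
- sense(): the state, without advancing time (a new reading comes with each control period).
- camera(name): name is "scene" or "top" or "wrist"; returns (picture, depth): 480x640x3 uint8, blue, green, red; 480x640 float32, mm along the optical axis (not along the pixel's ray), 0 where there is no reading.
- camera_model(name): a dict with "fx", "fy", "cx", "cy" (pixels), "view" (4x4, takes a point from world to camera coordinates). Camera axes: x right, y down, z forward; pixel columns grow to the right and rows downward; lengths in mm; the calibration is good to about 2 mm. A picture is of the moment at which its call begins: read the wrist's pose just before it. camera_model takes no time and is no camera call; for the wrist camera it gives the pose at the moment of the call.
- workorder.finish_job(): hands the job in; it is judged then, once.
The state is a dict: "t": time; "q": joint angles; "qvel": joint speeds; "effort": joint torques, N m; "position": TCP position; "orientation": TCP orientation; "force": force on the tool from outside, world axes, zero at the start; "torque": the same for the moment, N m; "gripper_width": finger opening in mm; "gripper_force": force on a finger pad.
Only numpy, scipy, OpenCV 4.12 (cv2) and the standard library are available. Lean on these libraries where they do the work, as an engineer would, in place of code of your own. Each camera call takes 0.05 s, during which the arm holds its last target. There are 200 camera calls.

## Working session

There is one attempt and no reset: what is moved stays moved. The work goes in short steps, Python scripts to look and compute and a tool call to move; the robot and the scene stay as the last step left them, time stands still between calls to the robot, and variables do not carry over. Pictures are saved under pics/ and viewed, at most 10 in all, crops included, and the job is handed in when it is done.

Besides the shell and the picture viewer there is one more tool, called after "Emit:" by a JSON object that holds its "api" and its "payload", one argument or row to a line. send_rows: Moves the arm, as the interface text tells. Its arguments: {"type":"object","properties":{"motion":{"type":"array"},"squeeze":{"type":"number"}},"required":["motion"]}

```bash
mkdir -p pics; ls; python3 - <<'E'
from cell import sense,camera,camera_model
import cv2,numpy as np
s=sense();print(s['t'],s['position'],s['orientation'],s['gripper_width'])
for n in('top','scene'):
    p,d=camera(n);cv2.imwrite(f'pics/{n}0.png',p);np.save(f'pics/{n}0.npy',d);m=camera_model(n);print(n,m['fx'],m['cx'],m['cy'],np.round(m['view'],3).tolist())
E
```

```text
pics
0.0 [183.84007636 464.60827162 230.82259614] [-1.03887558e-04  1.87288043e-01  9.82304885e-01 -5.38607371e-04] 85.32193446700111
top 598.3493807592579 323.2515292762743 227.7610576833307 [[0.035, -0.999, 0.005, -46.493], [-0.976, -0.036, -0.213, 560.514], [0.213, 0.003, -0.977, 1134.336], [0.0, 0.0, 0.0, 1.0]]
scene 472.4106483377392 330.77811740855327 243.9062324113053 [[-0.716, 0.698, 0.011, 416.34], [0.592, 0.616, -0.52, -235.208], [-0.37, -0.366, -0.854, 1087.953], [0.0, 0.0, 0.0, 1.0]]
```

View pics/top0.png

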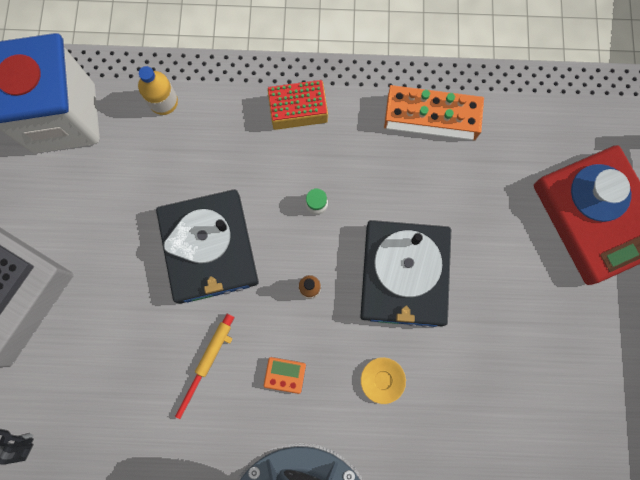

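The top view shows the egg-shaped disc on the left drive: hub near (202,236), nose (167,245), knob (221,226), pointer (212,283). The round disc is on the right, at (408,263).

```bash
cat > h.py <<'E'
import numpy as np,cv2
from cell import camera_model
def cast(n,uv,z,m=None):
    m=m or camera_model(n);V=np.array(m['view']);R,t=V[:3,:3],V[:3,3]
    c=-R.T@t;d=R.T@np.array([(uv[0]-m['cx'])/m['fx'],(uv[1]-m['cy'])/m['fy'],1])
    return c+d*(z-c[2])/d[2]
def hue(v):return np.arctan2(v[1],v[0])
E
python3 - <<'E'
from h import *
p=cv2.imread('pics/top0.png')
c=p[185:305,150:265];cv2.imwrite('pics/topcrop.png',cv2.resize(c,None,fx=5,fy=5,interpolation=cv2.INTER_CUBIC))
hsv=cv2.cvtColor(p,cv2.COLOR_BGR2HSV)
roi=np.zeros(p.shape[:2],np.uint8);roi[195:295,162:250]=1
m=((hsv[...,2]>150)&(hsv[...,1]<50)&(roi>0)).astype(np.uint8)
cs,_=cv2.findContours(m,cv2.RETR_EXTERNAL,cv2.CHAIN_APPROX_NONE);k=max(cs,key=cv2.contourArea)
P=np.array([cast('top',q[0],64)[:2] for q in k]);print(len(P),cv2.contourArea(k))
for a,b in(('hub',(202,236)),):print(a,cast('top',b,69))
hub=cast('top',(202,236),69)[:2]
r=np.linalg.norm(P-hub,axis=1);print('nose',P[r.argmax()],r.max(),np.median(r))
print('knobtop',cast('top',(221,226),116),'ptr',cast('top',(211,279),64))
print('roundhub',cast('top',(408,263),69),'roundknob',cast('top',(417,239),116))
E
```

```text
163 2443.5
hub [534.62402109 212.33862812  69.        ]
nose [506.83155526 284.22291521] 77.06991558076714 54.73477899432028
knobtop [546.06350526 167.96957431 116.        ] ptr [450.73351982 189.10345955  64.        ]
roundhub [ 495.42413408 -194.7763637    69.        ] roundknob [ 534.39857244 -204.91207753  116.        ]
```

View pics/topcrop.png

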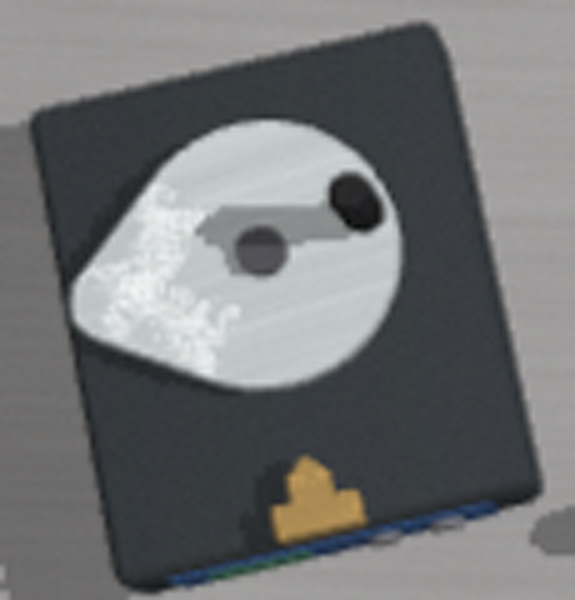

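View pics/scene0.png

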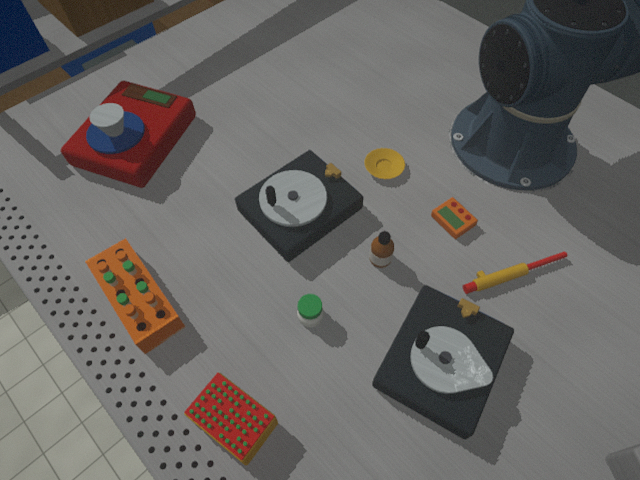

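```bash
cat >> h.py <<'E'
from scipy.spatial.transform import Rotation
def tool(s,d):
    w,x,y,z=s['orientation'];return Rotation.from_quat([x,y,z,w]).inv().apply(d)/30
E
python3 - <<'E'
from h import *
from cell import sense
f=lambda x,y,z:cast('top',(150+x/5-.4,185+y/5-.4),z)[:2]
hub=f(261,250,69);tip=f(306,457,64);k=f(347,195,116);nose=f(76,310,64)
for n,v in(('tip',tip),('knob',k),('nose',nose)):print(n,v,np.linalg.norm(v-hub),np.degrees(hue(v-hub)))
s=sense();print(hub,tool(s,np.r_[k,82]-s['position']))
E
```

```text
tip [456.60054335 189.93791376] 84.03926521647207 -164.1045101609617
knob [550.59514164 172.10701837] 42.91810920364818 -72.13143879021953
nose [511.61919368 285.05872968] 76.58313144712939 109.69315353613415
[537.42638842 212.95488289] [-14.95505366  -4.56472499   4.9672372 ]
```

Emit:
{"api": "send_rows", "payload": {
  "motion": [
    {"rotation": [0,0,0],"offset": [-1,-0.3,0],"fingers": -1},
    {"rotation": [0,0,0],"offset": [-1,-0.3,0],"fingers": -1},
    {"rotation": [0,0,0],"offset": [-1,-0.3,0],"fingers": -1},
    {"rotation": [0,0,0],"offset": [-1,-0.3,0],"fingers": -1},
    {"rotation": [0,0,0],"offset": [-1,-0.3,0],"fingers": -1},
    {"rotation": [0,0,0],"offset": [-1,-0.3,0],"fingers": -1},
    {"rotation": [0,0,0],"offset": [-1,-0.3,0],"fingers": -1},
    {"rotation": [0,0,0],"offset": [-1,-0.3,0],"fingers": -1}
  ],
  "squeeze": 25
}}

```text
t: 0.9
position: [381.4, 308.6, 231.1]
orientation: [-0.0, 0.187, 0.982, -0.0]
force: [-0.2, 0.0, 0.6]
gripper_width: 85.4
gripper_force: 0.0
```

Emit:
{"api": "send_rows", "payload": {
  "motion": [
    {"rotation": [0,0,0],"offset": [-1,-0.3,0],"fingers": -1},
    {"rotation": [0,0,0],"offset": [-1,-0.3,0],"fingers": -1},
    {"rotation": [0,0,0],"offset": [-1,-0.3,0],"fingers": -1},
    {"rotation": [0,0,0],"offset": [-1,-0.3,0],"fingers": -1},
    {"rotation": [0,0,0],"offset": [-1,-0.3,0],"fingers": -1},
    {"rotation": [0,0,0],"offset": [-1,-0.3,0],"fingers": -1},
    {"rotation": [0,0,0],"offset": [-1,-0.3,0],"fingers": -1},
    {"rotation": [0,0,0],"offset": [0,0,0],"fingers": -1}
  ]
}}

```text
t: 1.7
position: [554.6, 171.5, 230.3]
orientation: [-0.0, 0.189, 0.982, -0.001]
force: [-0.4, 1.0, -0.1]
gripper_width: 85.5
gripper_force: 0.0
```

```bash
python3 - <<'E'
from h import *
from cell import sense,camera
s=sense();m=camera_model('wrist');p,d=camera('wrist');cv2.imwrite('pics/w1.png',p)
import pickle;pickle.dump((s,m,d),open('w1.pkl','wb'))
print(s['t'],s['position'],tool(s,np.array([550.6,172.1,82])-s['position']))
E
```

```text
1.7 [554.63847459 171.488906   230.31343207] [ 0.13071474 -0.02555454  4.94386167]
```

View pics/w1.png

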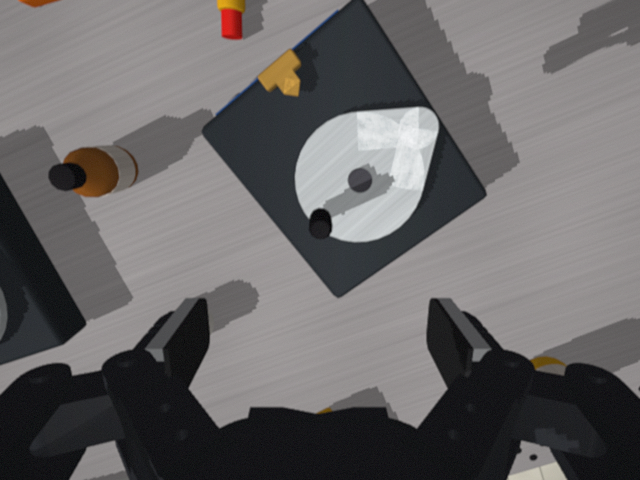

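The wrist view shows the egg disc with its hub at (360,180), nose (434,113) and pointer tip (296,94). The black knob is at (320,222), roughly midway between the fingers.

```bash
python3 - <<'E'
from h import *
import pickle
s,m,d=pickle.load(open('w1.pkl','rb'))
hub=cast('w',(360,180),69,m);print('hub',hub)
for n,uv,z in(('tip',(295,95),64),('nose',(434,112),64)):
    v=cast('w',uv,z,m);print(n,v,np.linalg.norm((v-hub)[:2]),np.degrees(hue(v-hub)))
p=cv2.imread('pics/w1.png');V=np.array(m['view'])
b=(p.max(2)<45);b[:200]=0;b[245:]=0;b[:,:300]=0;b[:,340:]=0
ys,xs=np.nonzero(b);z=d[ys,xs]
C=np.c_[(xs-m['cx'])/m['fx']*z,(ys-m['cy'])/m['fy']*z,z]
W=(C-V[:3,3])@V[:3,:3]
print(np.percentile(W[:,2],[1,10,50,90,99]))
t=W[(W[:,2]>112)&(W[:,2]<119)];print(len(t),t.mean(0),t.min(0),t.max(0))
k=(t.min(0)+t.max(0))/2
print('knob',k,np.linalg.norm((k-hub)[:2]),np.degrees(hue(k-hub)));k[2]=82;print(tool(s,k-s['position']))
E
```

```text
hub [538.13892574 216.58208606  69.        ]
tip [457.19791181 192.03469863  64.        ] 84.5814516629581 -163.12876022685214
nose [510.00752438 290.09643173  64.        ] 78.71298978910323 110.94012257242213
[ 86.90464375  98.01886433 116.12157485 117.47970964 118.3815713 ]
393 [552.02844109 175.0514112  116.2513441 ] [544.68531215 166.55203161 112.04761186] [560.41563849 182.84149409 118.70876786]
knob [552.55047532 174.69676285 115.37818986] 44.29529389950564 -71.01311545607994
[0.10240676 0.07893527 4.94373656]
```

Emit:
{"api": "send_rows", "payload": {
  "motion": [
    {"rotation": [0,0,0],"offset": [0.1,0.05,0.8],"fingers": -1},
    {"rotation": [0,0,0],"offset": [0,0,0.8],"fingers": -1},
    {"rotation": [0,0,0],"offset": [0,0,0.8],"fingers": -1},
    {"rotation": [0,0,0],"offset": [0,0,0.8],"fingers": -1},
    {"rotation": [0,0,0],"offset": [0,0,0.8],"fingers": -0.6},
    {"rotation": [0,0,0],"offset": [0,0,0.6],"fingers": -0.3},
    {"rotation": [0,0,0],"offset": [0,0,0.35],"fingers": 0},
    {"rotation": [0,0,0],"offset": [0,0,0],"fingers": 0.2}
  ]
}}

```text
t: 2.55
position: [549.3, 176.5, 81.8]
orientation: [-0.001, 0.187, 0.982, -0.0]
force: [0.6, 0.6, 0.8]
gripper_width: 33.8
gripper_force: 0.0
```

Emit:
{"api": "send_rows", "payload": {
  "motion": [
    {"rotation": [0,0,0],"offset": [0,0,0],"fingers": 0.3},
    {"rotation": [0,0,0],"offset": [0,0,0],"fingers": 0.4},
    {"rotation": [0,0,0],"offset": [0,0,0],"fingers": 0.5},
    {"rotation": [0,0,0],"offset": [0,0,0],"fingers": 0.6},
    {"rotation": [0,0,0],"offset": [0,0,0],"fingers": 0.7},
    {"rotation": [0,0,0],"offset": [0,0,0],"fingers": 0.8},
    {"rotation": [0,0,0],"offset": [0,0,0],"fingers": 0.9},
    {"rotation": [0,0,0],"offset": [0,0,0],"fingers": 1}
  ]
}}

```text
t: 3.35
position: [551.0, 176.4, 83.6]
orientation: [0.001, 0.187, 0.982, 0.0]
force: [-1.1, 0.1, 7.8]
gripper_width: 17.1
gripper_force: 24.8
```

```bash
python3 - <<'E'
from h import *
from cell import sense
s=sense();print(s['t'],s['position'],s['force'],s['gripper_width'])
hub=np.array([538,215.]);a0=np.radians(-71);k=lambda a:hub+44*np.array([np.cos(a),np.sin(a)])
A=np.radians(np.linspace(-71,16.5,17))
P=[k(a) for a in A];print(P[0],P[-1])
print(np.round([tool(s,np.r_[P[i+1]-P[i],0])[:2] for i in range(16)],3).tolist())
E
```

```text
3.35 [551.00591252 176.40616626  83.60226912] [-1.08390894  0.06437451  7.78366316] 17.14958086902159
[552.3249988  173.39718267] [580.18806833 227.49667517]
[[-0.102, 0.096], [-0.092, 0.105], [-0.082, 0.114], [-0.071, 0.121], [-0.059, 0.127], [-0.046, 0.132], [-0.034, 0.136], [-0.02, 0.138], [-0.007, 0.14], [0.006, 0.14], [0.02, 0.139], [0.033, 0.136], [0.045, 0.132], [0.058, 0.127], [0.07, 0.121], [0.081, 0.114]]
```

Emit:
{"api": "send_rows", "payload": {
  "motion": [
    {"rotation": [0,0,0],"offset": [-0.1,0.1,-0.05],"fingers": 1},
    {"rotation": [0,0,0],"offset": [-0.09,0.105,0],"fingers": 1},
    {"rotation": [0,0,0],"offset": [-0.08,0.115,0],"fingers": 1},
    {"rotation": [0,0,0],"offset": [-0.07,0.12,0],"fingers": 1},
    {"rotation": [0,0,0],"offset": [-0.06,0.125,0],"fingers": 1},
    {"rotation": [0,0,0],"offset": [-0.045,0.13,0],"fingers": 1},
    {"rotation": [0,0,0],"offset": [-0.035,0.135,0],"fingers": 1},
    {"rotation": [0,0,0],"offset": [-0.02,0.14,0],"fingers": 1}
  ]
}}

```text
t: 4.15
position: [573.9, 198.6, 83.7]
orientation: [-0.002, 0.187, 0.982, 0.0]
force: [-13.3, 3.9, -1.8]
gripper_width: 16.8
gripper_force: 26.5
```

```bash
python3 - <<'E'
from h import *
from cell import sense,camera
s=sense();v=s['position'][:2]-[538,215];print(s['position'],s['force'],s['gripper_width'],np.linalg.norm(v),np.degrees(hue(v)))
p,d=camera('top');c=p[185:305,150:265];cv2.imwrite('pics/t2.png',cv2.resize(c,None,fx=5,fy=5,interpolation=cv2.INTER_CUBIC))
E
```

```text
[573.8943284  198.64222077  83.74761261] [-13.28469422   3.90929488  -1.79057663] 16.83708592741887 39.4459091967919 -24.499724229693342
```

View pics/t2.png

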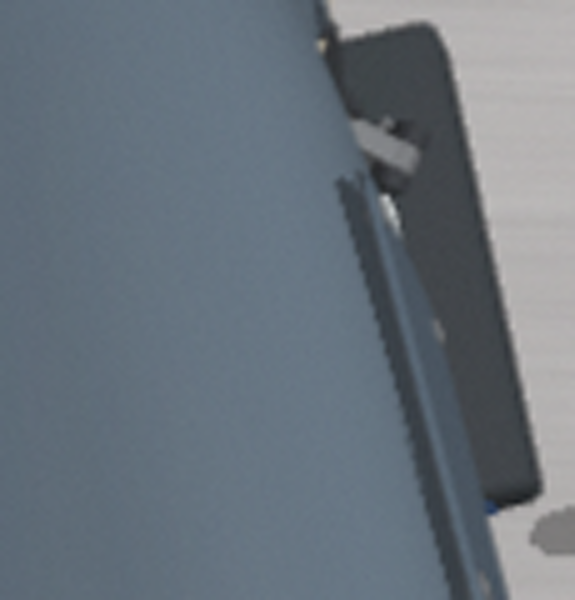

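The arm hides the drive from the top camera, leaving only the gripper end visible at about (390,150) in the crop. The 13 N radial force is mild, so I'm continuing the arc with a slight inward correction.

Emit:
{"api": "send_rows", "payload": {
  "motion": [
    {"rotation": [0,0,0],"offset": [0.02,0.13,0],"fingers": 1},
    {"rotation": [0,0,0],"offset": [0.03,0.13,0],"fingers": 1},
    {"rotation": [0,0,0],"offset": [0.04,0.13,0],"fingers": 1},
    {"rotation": [0,0,0],"offset": [0.04,0.135,0],"fingers": 1},
    {"rotation": [0,0,0],"offset": [0.045,0.13,0],"fingers": 1},
    {"rotation": [0,0,0],"offset": [0.06,0.125,0],"fingers": 1},
    {"rotation": [0,0,0],"offset": [0.07,0.12,0],"fingers": 1},
    {"rotation": [0,0,0],"offset": [0,0,0],"fingers": 1}
  ]
}}

```text
t: 5.0
position: [576.3, 227.1, 84.0]
orientation: [-0.0, 0.187, 0.982, 0.0]
force: [0.5, 2.2, -16.5]
gripper_width: 17.2
gripper_force: 25.0
```

```bash
python3 - <<'E'
from h import *
from cell import sense,camera
import pickle
s=sense();m=camera_model('wrist');p,d=camera('wrist');cv2.imwrite('pics/w3.png',p);pickle.dump((s,m,d),open('w3.pkl','wb'))
for h in([538,215],[536,214]):
    v=s['position'][:2]-h;print(s['position'],s['force'],s['gripper_width'],np.linalg.norm(v),np.degrees(hue(v)))
E
```

```text
[576.31468041 227.06871403  84.01150368] [  0.53597385   2.20002219 -16.54976689] 17.182178018497346 40.170494065176165 17.483869148651532
[576.31468041 227.06871403  84.01150368] [  0.53597385   2.20002219 -16.54976689] 17.182178018497346 42.38000404851438 17.96101544235968
```

View pics/w3.png

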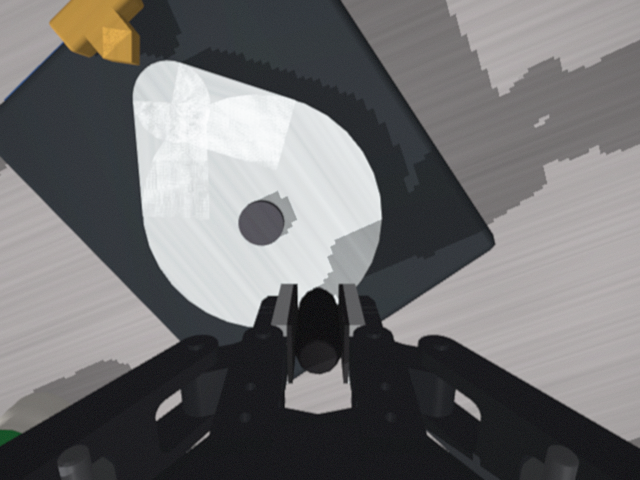

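The wrist view shows the nose at about (150,72) close to the pointer tip at (137,64), with the hub at (261,222). The knob is still held between the pads.

```bash
python3 - <<'E'
from h import *
import pickle
s,m,d=pickle.load(open('w3.pkl','rb'))
hub=cast('w',(261,222),69,m)[:2];tip=cast('w',(137,64),64,m)[:2]
p=cv2.imread('pics/w3.png');b=((p.min(2)>130)&(p.max(2).astype(int)-p.min(2)<40)).astype(np.uint8)
n,L=cv2.connectedComponents(b);q=(L==L[150,250]).astype(np.uint8)
k=max(cv2.findContours(q,0,cv2.CHAIN_APPROX_NONE)[0],key=cv2.contourArea)
P=np.array([cast('w',c[0],64,m)[:2] for c in k if c[0][1]<280]);r=np.linalg.norm(P-hub,axis=1)
far=P[r>r.max()-1.0].mean(0)
for a,v in(('tip',tip),('nose',far)):print(a,v,np.linalg.norm(v-hub),np.degrees(hue(v-hub)))
print(hub,np.linalg.norm(far-tip))
E
```

```text
tip [459.67223537 195.11684679] 81.05741767617498 -164.81019216762587
nose [462.74245731 197.36057034] 77.51851132456495 -165.81610486028603
[537.89775971 216.3553096 ] 3.8027040546361683
```

Emit:
{"api": "send_rows", "payload": {
  "motion": [
    {"rotation": [0,0,0],"offset": [0,0,0.05],"fingers": 0.7},
    {"rotation": [0,0,0],"offset": [0,0,0],"fingers": 0.4},
    {"rotation": [0,0,0],"offset": [0,0,0],"fingers": 0.1},
    {"rotation": [0,0,0],"offset": [0,0,0],"fingers": -0.1},
    {"rotation": [0,0,0],"offset": [0,0,0],"fingers": -0.1},
    {"rotation": [0,0,0],"offset": [0,0,-0.3],"fingers": -0.1},
    {"rotation": [0,0,0],"offset": [0,0,-0.6],"fingers": -0.1},
    {"rotation": [0,0,0],"offset": [0,0,-1],"fingers": -0.1}
  ]
}}

```text
t: 5.85
position: [575.7, 226.0, 139.7]
orientation: [-0.001, 0.187, 0.982, -0.001]
force: [0.5, 0.5, 0.2]
gripper_width: 47.1
gripper_force: 0.0
```

Emit:
{"api": "send_rows", "payload": {
  "motion": [
    {"rotation": [0,0,0],"offset": [0,0,-1],"fingers": -0.1},
    {"rotation": [0,0,0],"offset": [0,0,-1],"fingers": -0.1},
    {"rotation": [0,0,0],"offset": [0,0,-1],"fingers": -0.1},
    {"rotation": [0,0,0],"offset": [0,0,0],"fingers": -0.1},
    {"rotation": [0,0,0],"offset": [0,0,0],"fingers": -0.1},
    {"rotation": [0,0,0],"offset": [0,0,0],"fingers": -0.1},
    {"rotation": [0,0,0],"offset": [0,0,0],"fingers": -0.1},
    {"rotation": [0,0,0],"offset": [0,0,0],"fingers": -0.1}
  ]
}}

```text
t: 6.65
position: [576.3, 226.2, 229.1]
orientation: [-0.001, 0.187, 0.982, -0.0]
force: [-0.5, 1.4, -0.1]
gripper_width: 46.7
gripper_force: 0.0
```

```bash
python3 - <<'E'
from h import *
from cell import sense,camera
import pickle
s=sense();m=camera_model('wrist');p,d=camera('wrist');cv2.imwrite('pics/w4.png',p);pickle.dump((s,m,d),open('w4.pkl','wb'))
print(s['t'],s['position'],s['force'])
E
```

```text
6.65 [576.25049373 226.16686532 229.10486889] [-0.53062133  1.4047579  -0.07189102]
```

View pics/w4.png

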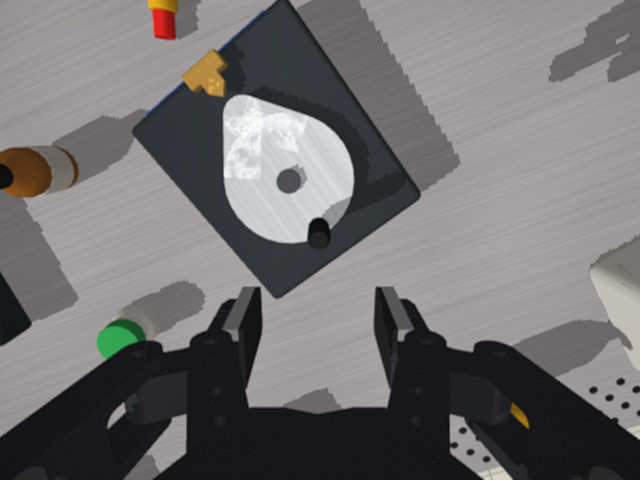

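The wrist view shows the knob released and the nose at (231,99), right by the pointer tip at (223,96). The gripper is well clear and nothing is touching.

```bash
python3 - <<'E'
from cell import workorder
print(workorder.finish_job())
E
```

```text
the job is handed in; nothing more can be done
None
```

I turned the egg-shaped disc until its nose stood at the pointer (about 4 mm from its tip, measured before I let go; still right beside it in the last picture), left the round disc alone, and handed the job in at about 6.7 s.

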